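Pull the spent fume filter and show it to the inspection camera

TASK

One of the two bays of the bench fume filter has its pop-up indicator standing up behind it: lift that bay's cover flap right open, draw the filter plate straight up out of it and hold it upright at the inspection camera's point of focus over the mat, level with the lens, with a broad pleated face square to the lens. Finish while still holding it there, still, in the gripper. Leave the other bay shut and do not disturb the phone, dish, screwdriver, bottle or jar.

Things in the scene. Friction and masses are not known exactly. Their poses are not given: they have to be found in the camera images.
- filter_unit: Fixed grey metal fume-filter housing with two bays side by side, 210 (x) x 230 (y) x 108 mm high. Origin: on the table, under the middle of the pair of bays; x points away from the robot to the back, y to the left bay, z up. Bay centres: x = -1, y = +56 (left), -56 mm (right). A solid rear deck, 108 mm high, x = 56 to 110 mm, carries the indicators.
- indicator_up: Raised pop-up service indicator fixed on the rear deck behind one bay: white round cap, 22 mm diameter, on a stem, top 40 mm above the deck. The bay straight in front of it, towards the robot, is the one whose filter is due. Origin: centre of its foot on the deck, at x = 88, y = +56 or -56 mm in the housing's frame.
- indicator_down: The same kind of indicator, lowered: its top is only 10 mm above the deck. It stands behind the other bay, whose filter is still good. Origin: centre of its foot on the deck.
- camera: Fixed inspection camera on a post at one edge of its tray mat (220 x 280 mm, 6 mm high, black rim, blue grid). Origin: on the table under the head; the lens looks level along this frame's -x, across the mat; z up. Head 56 x 56 mm in section, top 198 mm above the table; the post behind it reaches 212 mm.
- camera_lens (a point): Centre of the front of the lens, 170 mm above the table.
- camera_focus (a point): The camera's point of focus: 115 mm straight ahead of the lens, over the middle of the mat, 170 mm above the table. The middle of the filter plate's body belongs here, a broad face square to the line of sight. Axes as the camera's.
- bay_left (a point): Centre of the left bay's mouth (+y side), 108 mm above the table, under the flap. Inside: 114 (x) x 106 (y) mm, floor 6 mm above the table. Black guide blocks up to 44 mm above the table leave a slot 84 (x) x 26 (y) mm in which the filter plate stands; above them the bay is free around the plate and its tab.
- flap_left (a joint): Hinge of the left bay's (+y) aluminium flap (120 x 106 x 6 mm, 140 g): 0 rad shut, lying flat on the housing; grows as the near edge rises; 1.57 upright; 1.9 fully open at its stop, leaning away from the robot. No spring or catch: it falls shut from below upright, and fully open from beyond about 1.65.
- flap_left_handle (a point): Middle of the left flap's bail handle: a round steel bar, 10 mm diameter, along the housing's y, 84 mm between its side bars' centres, standing out from the flap's near edge in the flap's plane, 40 mm from bar centre to flap edge. 114 mm above the table when shut, with nothing but the housing's 6 mm foot plate and the table below.
- flap_left_hinge (a point): Middle of the left flap's hinge line (along the housing's y, at the bay's far edge), 110 mm above the table. At joint angle q the handle bar's centre is 160 cos(q) - 4 sin(q) mm from it towards the robot (housing's -x) and 160 sin(q) + 4 cos(q) mm above it.
- filter_left: Filter plate standing loose in the left bay, hidden by its flap: grey cartridge 80 (x) x 20 (y) x 54 mm high, pleated broad faces to its own +-y; on top a pull tab 30 (x) x 10 (y) x 40 mm high (94 mm in all; tab top 100 mm above the table when seated). 100 to 210 g. Origin: centre of its underside; axes as the housing's at the start. It draws straight up with 2 to 3 mm play.
- filter_left_center (a point): Middle of the left filter plate's pleated body, 27 mm above its underside.
- bay_right (a point): Centre of the right bay's mouth (-y side), 108 mm above the table, under the flap. Inside: 114 (x) x 106 (y) mm, floor 6 mm above the table. Black guide blocks up to 44 mm above the table leave a slot 84 (x) x 26 (y) mm in which the filter plate stands; above them the bay is free around the plate and its tab.
- flap_right (a joint): Hinge of the right bay's (-y) aluminium flap (120 x 106 x 6 mm, 140 g): 0 rad shut, lying flat on the housing; grows as the near edge rises; 1.57 upright; 1.9 fully open at its stop, leaning away from the robot. No spring or catch: it falls shut from below upright, and fully open from beyond about 1.65.
- flap_right_handle (a point): Middle of the right flap's bail handle: a round steel bar, 10 mm diameter, along the housing's y, 84 mm between its side bars' centres, standing out from the flap's near edge in the flap's plane, 40 mm from bar centre to flap edge. 114 mm above the table when shut, with nothing but the housing's 6 mm foot plate and the table below.
- flap_right_hinge (a point): Middle of the right flap's hinge line (along the housing's y, at the bay's far edge), 110 mm above the table. At joint angle q the handle bar's centre is 160 cos(q) - 4 sin(q) mm from it towards the robot (housing's -x) and 160 sin(q) + 4 cos(q) mm above it.
- filter_right: Filter plate standing loose in the right bay, hidden by its flap: grey cartridge 80 (x) x 20 (y) x 54 mm high, pleated broad faces to its own +-y; on top a pull tab 30 (x) x 10 (y) x 40 mm high (94 mm in all; tab top 100 mm above the table when seated). 100 to 210 g. Origin: centre of its underside; axes as the housing's at the start. It draws straight up with 2 to 3 mm play.
- filter_right_center (a point): Middle of the right filter plate's pleated body, 27 mm above its underside.
- phone: Opened phone lying on the camera's mat, 148 x 72 x 8 mm; bystander. Origin: centre of its underside.
- dish: Small aluminium screw dish on the mat, 68 mm across, 22 mm high; bystander.
- screwdriver: Screwdriver lying on the table, 160 mm long; bystander.
- bottle: Clear plastic dropper bottle, 44 mm across, 120 mm high; bystander.
- jar: Amber glass jar, 52 mm across, 50 mm high; bystander.

How it is judged:
By the outcome, as a careful person would: the job done as asked, in the order asked, and still so for the second after the job is handed in, while the arm keeps its last pose, push and grip.
It also fails if it takes over 51 s, if anything falls off the work surface, if the arm or the gripper's body presses on something with over 40 N, if the wrist force passes 120 N, or if a joint passes its speed limit or range.

ROBOT

A 6-joint arm with a two-finger parallel gripper is mounted at the origin on the work surface. World frame = base frame: x ahead of the robot, y to its left, z up, the work surface at z = 0. Lengths are in m, angles in degrees, forces in N, time in s.
With the tool pointing down it reaches from about 0.375 to 0.75 m from the base axis. Payload 9 kg.
Tool frame: the origin (TCP) lies where the fingers leave the gripper's body, on its centre line; the fingertips stand 73 mm ahead of it and the grasp point (between the pads) lies 54 mm ahead of it (robot.tip_reach is the distance from the TCP to the fingertips, in m); z points along the fingers, y is the direction in which the jaws open and shut (so a half turn about z gives the same grasp; the last joint's range is limited). The gripper opens to 85 mm and grips with 20 to 120 N. Pads are 22 mm wide; open, the fingers measure 114 mm over their backs; the gripper's body (76 mm by 85 mm) begins 54 mm behind the grasp point. The pads swing forward as they close: fully open they stand 13 mm farther back than shut.
Start: joints at [58.115, 5.964, 5.575, 89.605, 0, 77.527], TCP at [0.199, 0.566, 0.304] pointing down, gripper open.
Joint ranges: [-171.21, 171.21], [-48.23, 106.86], [-62.78, 66.21], [-105.2, 120.99], [-86.42, 89.51], [-180, 180]. Speed limits (degrees/s): [127.2, 127.2, 147.25, 180, 180, 180].

INTERFACE

Orientations are given as [roll, pitch, yaw] about the fixed x, y, z axes, in that order (R = Rz(yaw) Ry(pitch) Rx(roll)).
In Python, from plant import robot gives the robot as it stands. Calls block until the motion is done:
- robot.move_pose(position, orientation): joint-space move of the TCP to a pose.
- robot.line_to(position, vel=0.15, rotation=None, guard=None): straight line of the TCP; rotation=None keeps the orientation; vel is the mean speed in m/s. With guard (N) it stops when the force on the tool has changed by that much, and returns True; else False.
- robot.goto_joints(angles): joint-space move.
- robot.set_gripper(opening): finger opening in m; the grip force is fixed at half the most; returns when the fingers have stopped.
- robot.pause(seconds).
- robot.ik(position, orientation): joint angles nearest the present ones, or None.
- robot.observe(): the state.
- robot.grab_frame(name): name is "side" or "top" or "wrist"; returns the picture (480x640x3 uint8, blue, green, red); there is no depth.
- robot.get_calibration(name): a dict with "vertical_fov" (degrees; the focal length in pixels is half the picture's height over the tangent of half this angle, whatever the lens; pixels are square), "cx", "cy" (the principal point, pixels), "k1" (the pictures are not rectified: a ray, as slopes to the right and down, at radius r is drawn at 1 + k1 r^2 times it, then the intrinsics apply), "rvec" (rotation vector, rad) and "tvec" (3), from world to camera coordinates, as OpenCV has them. Camera axes: x right, y down, z forward; pixel columns grow to the right and rows downward; lengths in m; the calibration is good to about 2 mm. A picture is of the moment at which its call begins: read the wrist's pose just before it. get_calibration takes no time and is no camera call; for the wrist camera it gives the pose at the moment of the call.
A pose or a line that the arm cannot do raises robot.IKError and nothing moves.
- robot.job_done(): hands the job in, once; it reports no verdict.
The state is a dict: "time": time; "q": joint angles; "qvel": joint speeds; "joint_torque": joint torques, N m; "tool_pos": TCP position; "tcp_rot": TCP orientation; "ft_force": force on the tool from outside, world axes, zero at the start; "torque": the same for the moment, N m; "gripper_width": finger opening in m.
Only numpy, scipy, OpenCV 4.12 (cv2) and the standard library are available. Lean on these libraries where they do the work, as an engineer would, in place of code of your own. Each camera call takes 0.05 s, during which the arm holds its last target.

## Working session

There is one attempt and no reset: what is moved stays moved. The work goes in short steps, each a Python script; the robot and the scene stay as the last script left them, time stands still between calls to the robot, and variables do not carry over. Pictures are saved under pics/ and viewed, and the job is handed in when it is done.

```bash
mkdir -p pics; ls
python3 - <<'E'
from plant import robot
import cv2,numpy as np
for n in("side","top","wrist"):
    c=robot.get_calibration(n);print(n,{k:np.round(v,4).tolist() for k,v in c.items()})
    cv2.imwrite(f"pics/{n}0.png",robot.grab_frame(n))
o=robot.observe();print(o)
E
```

```text
pics
side {'vertical_fov': 50.6161, 'cx': 309.5119, 'cy': 238.9828, 'k1': -0.0295, 'rvec': [2.2674, -0.5077, 0.2273], 'tvec': [-0.5266, 0.2789, 0.874]}
top {'vertical_fov': 43.9621, 'cx': 313.0094, 'cy': 245.1358, 'k1': -0.0253, 'rvec': [2.1618, -2.2002, 0.0821], 'tvec': [0.059, 0.5977, 1.4042]}
wrist {'vertical_fov': 64.9399, 'cx': 321.3583, 'cy': 231.6508, 'k1': -0.0791, 'rvec': [-2.3761, -1.6831, -0.2272], 'tvec': [-0.5993, -0.0358, 0.3782]}
{'time': 0.15, 'q': array([ 5.81145333e+01,  5.98979139e+00,  5.53941768e+00,  8.96041060e+01,
       -4.70544322e-04,  7.75263841e+01]), 'qvel': array([-0.05747263, -0.0962511 ,  0.10500324,  0.16009409, -0.06178967,
        0.0483004 ]), 'joint_torque': array([ 4.10136956e-03, -5.57357991e+01,  5.04006922e+01,  1.25638521e-02,
       -2.69577722e-04,  5.40513690e-05]), 'tool_pos': array([0.19931949, 0.56574863, 0.30333121]), 'tcp_rot': array([-1.79946705e+02, -1.13076409e-02,  1.60588144e+02]), 'ft_force': array([-9.16127238e-01,  6.30938775e-04, -8.44061914e-02]), 'torque': array([0.05789498, 0.00295875, 0.00461256]), 'gripper_width': 0.08560171508817642}
```

View pics/side0.png

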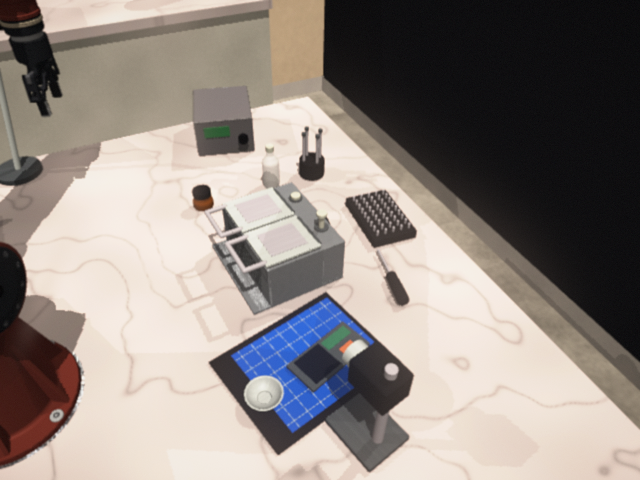

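View pics/top0.png

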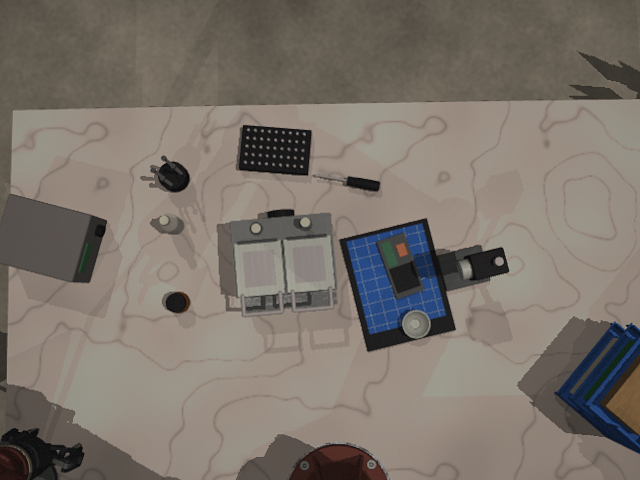

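View pics/wrist0.png

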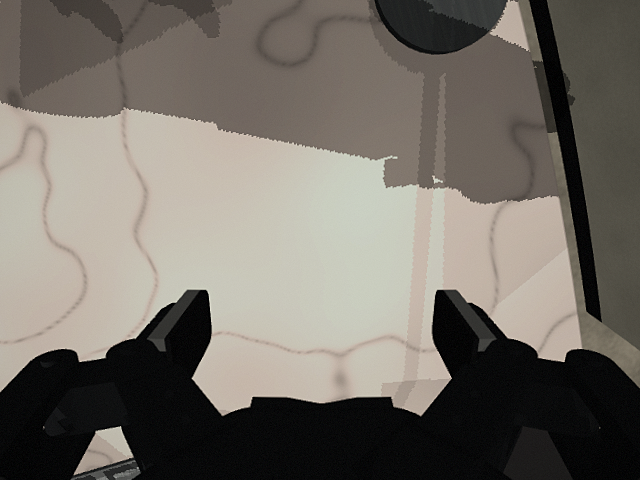

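The side view shows the tall indicator at about (321,217), behind the bay nearer the mat, which is the right bay. The lowered one is at (295,196). I'll zoom in to measure.

Run:
```python
import cv2
s=cv2.imread("pics/side0.png");t=cv2.imread("pics/top0.png")
cv2.imwrite("pics/sz1.png",cv2.resize(s[175:315,195:350],None,fx=5,fy=5,interpolation=cv2.INTER_CUBIC)[:600*2,:][:700,:775])
cv2.imwrite("pics/tz1.png",cv2.resize(t[200:325,220:345],None,fx=4.8,fy=4.8,interpolation=cv2.INTER_CUBIC))
cv2.imwrite("pics/tz2.png",cv2.resize(t[210:360,330:520],None,fx=4,fy=4,interpolation=cv2.INTER_CUBIC))
cv2.imwrite("pics/sz2.png",cv2.resize(s[285:475,200:420],None,fx=3.1,fy=3.1,interpolation=cv2.INTER_CUBIC))
im=cv2.imread("pics/sz1.png");cv2.imwrite("pics/sz1.png",cv2.resize(s[175:315,195:350],None,fx=4.2,fy=4.2,interpolation=cv2.INTER_CUBIC))
```

```text
(no output)
```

View pics/sz1.png

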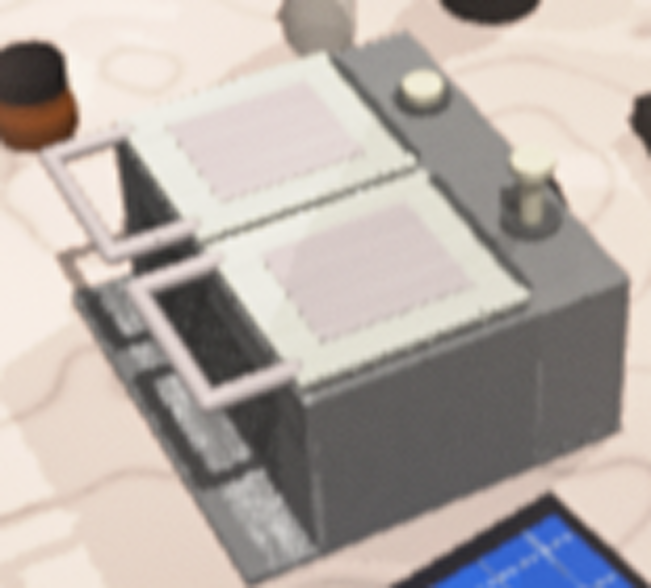

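View pics/tz1.png

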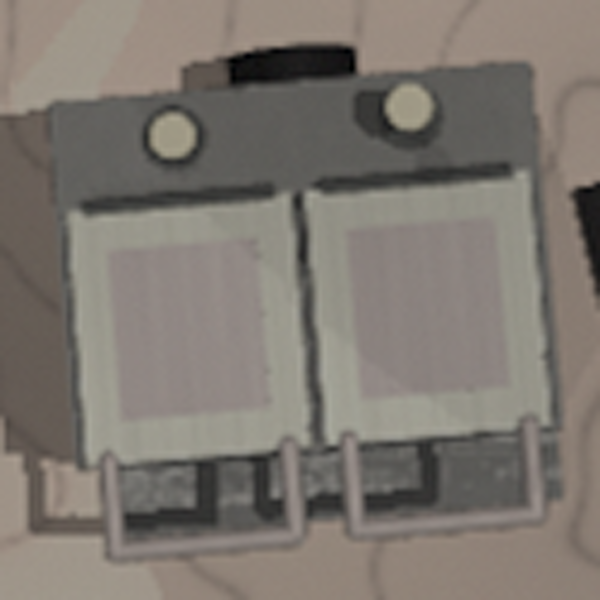

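View pics/tz2.png

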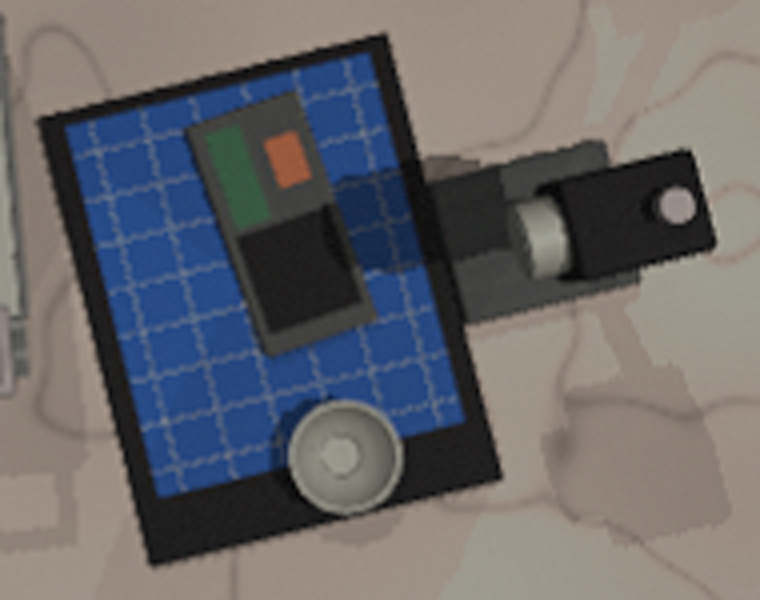

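View pics/sz2.png

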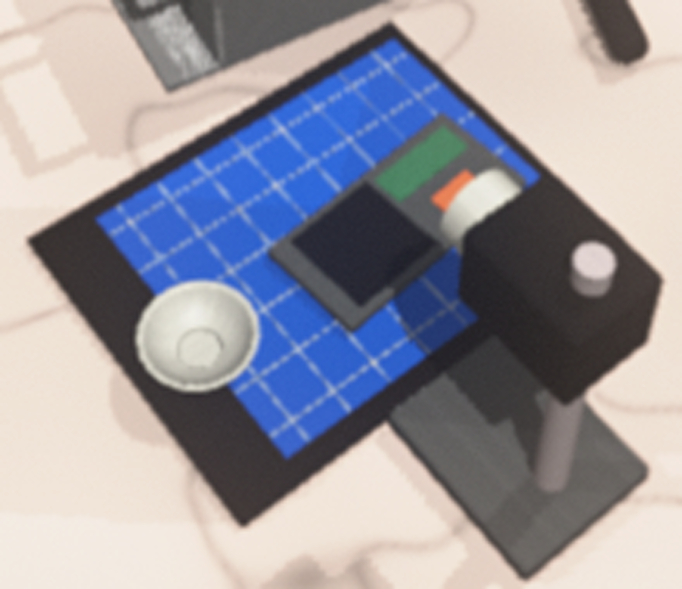

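Both zooms show the raised cap behind the right bay: side (530,170), top (409,106) in zoom pixels. Next I'll triangulate the matching points.

```bash
cat > h.py <<'E'
import numpy as np,cv2
from plant import robot
def cal(n):
    c=robot.get_calibration(n);f=240/np.tan(np.radians(c["vertical_fov"])/2)
    K=np.array([[f,0,c["cx"]],[0,f,c["cy"]],[0,0,1.]]);D=np.array([c["k1"],0,0,0.])
    return K,D,np.array(c["rvec"],float),np.array(c["tvec"],float)
def norm(C,p):
    return cv2.undistortPoints(np.array(p,float).reshape(-1,1,2),C[0],C[1]).reshape(-1,2)
def P(C): return np.hstack([cv2.Rodrigues(C[2])[0],C[3].reshape(3,1)])
def tri(Ca,a,Cb,b):
    X=cv2.triangulatePoints(P(Ca),P(Cb),norm(Ca,a).T,norm(Cb,b).T);return (X[:3]/X[3]).T
def proj(C,X): return cv2.projectPoints(np.array(X,float).reshape(-1,1,3),C[2],C[3],C[0],C[1])[0].reshape(-1,2)
def onplane(C,p,z):
    R=cv2.Rodrigues(C[2])[0];o=-R.T@C[3];d=np.c_[norm(C,p),np.ones(len(np.array(p).reshape(-1,2)))]@R
    return o+d*((z-o[2])/d[:,2])[:,None]
E
cat > m.py <<'E'
from h import *
S=cal("side");T=cal("top")
z=lambda u,o,k:(np.array(u)+.5)/k-.5+np.array(o)
s1=lambda *u:z(u,(195,175),4.2); t1=lambda *u:z(u,(220,200),4.8)
t2=lambda *u:z(u,(330,210),4); s2=lambda *u:z(u,(200,285),3.1)
pts={# name:(side,top)
'Rbail+y':(s1(140,288),t1(357,527)),'Rbail-y':(s1(208,397),t1(537,516)),
'Lbail+y':(s1(50,160),t1(117,549)),'Lbail-y':(s1(115,248),t1(297,537)),
'deckBR':(s1(628,278),t1(530,64)),'Rcap':(s1(533,160),t1(409,106)),'Lcap':(s1(422,85),t1(172,135)),
'matNL':(s2(392,25),t2(41,118)),'mat2':(s2(30,240),t2(151,563)),'mat3':(s2(245,522),t2(500,478)),
'knob':(s2(594,257),t2(679,204)),'headBR':(s2(661,278),t2(690,150)),'headBL':(s2(570,403),t2(717,245)),
'flapRnear':(s1(305,388),t1(553,428)),
}
for n,(a,b) in pts.items():
    X=tri(S,a,T,b)[0];print(n,np.round(X*1000,1),np.round(proj(S,X)[0]-a,1))
# mat corners on z=6mm
for n,p in dict(a=t2(41,118),b=t2(386,37),c=t2(500,478),d=t2(151,563)).items(): print('top mat',n,onplane(T,p,.006).round(4))
for n,p in dict(a=s2(392,25),d=s2(30,240),c=s2(245,522)).items(): print('side mat',n,onplane(S,p,.006).round(4))
E
python3 m.py
```

```text
Rbail+y [448.5  93.3 115.1] [ 0.1 -0. ]
Rbail-y [452.3   9.7 118.1] [ 0.1 -0. ]
Lbail+y [439.2 205.3 112.6] [ 0.6 -0.1]
Lbail-y [445.1 120.8 119.2] [-0.2  0. ]
deckBR [664.    8.8 107.7] [ 0.4 -0. ]
Rcap [640.6  65.7 146.4] [ 0.3 -0. ]
Lcap [632.1 177.4 116.6] [ 0.4 -0. ]
matNL [613.3 -17.    2.2] [ 0.3 -0. ]
mat2 [343.3 -77.6   2.5] [ 0.5 -0. ]
mat3 [ 391.3 -289.2    4.1] [-0.1  0. ]
knob [ 543.9 -338.   214. ] [ 0.7 -0.1]
headBR [ 573.1 -350.6  195.9] [ 0.7 -0.1]
headBL [ 520.8 -372.   163.9] [ 3.  -0.4]
flapRnear [493.8   1.1 113.7] [-0.4  0. ]
top mat a [[ 0.6135 -0.0171  0.006 ]]
top mat b [[ 0.6594 -0.2285  0.006 ]]
top mat c [[ 0.3913 -0.2887  0.006 ]]
top mat d [[ 0.3446 -0.0775  0.006 ]]
side mat a [[ 0.6111 -0.0199  0.006 ]]
side mat d [[ 0.3422 -0.0798  0.006 ]]
side mat c [[ 0.3912 -0.2901  0.006 ]]
```

```bash
cat > fit.py <<'E'
from m import *
from scipy.optimize import least_squares
def rz(a): return np.array([[np.cos(a),-np.sin(a),0],[np.sin(a),np.cos(a),0],[0,0,1]])
hp={'Rbail+y':(-104,-56+42,114),'Rbail-y':(-104,-56-42,114),'Lbail+y':(-104,56+42,114),'Lbail-y':(-104,56-42,114),
'Rcap':(88,-56,148),'Lcap':(88,56,118),'deckBR':(110,-115,108)}
def H(p,X): return np.array([p[0],p[1],0])+np.array(X)/1000@rz(p[2]).T
def res(p,show=0):
    r=[]
    for n,X in hp.items():
        X=np.array(X,float)
        if 'bail' in n: X[0]+=p[3]*1000
        W=H(p,X); e=[proj(S,W)[0]-pts[n][0],proj(T,W)[0]-pts[n][1]]
        if show: print(n,np.round(np.r_[e[0],e[1]],1))
        r+=[*e[0],*e[1]]
    return np.array(r)
o=least_squares(res,[.55,.1,.07,0],x_scale=[.01,.01,.01,.01],loss='soft_l1')
print('housing',o.x[:2].round(4),np.degrees(o.x[2]),o.x[3]);res(o.x,1)
mc=[onplane(T,t2(*u),.006)[0] for u in ((41,118),(386,37),(500,478),(151,563))]
c=np.mean(mc,0);print('mat centre',c)
E
python3 fit.py | tail -9
cat > ov.py <<'E'
from fit import *
yaw=np.radians(-77.5)
f=np.array([.502,-.153,.17]);ax=np.array([np.cos(yaw),np.sin(yaw),0]);ay=np.array([-ax[1],ax[0],0])
lens=f+.115*ax
for im,C,(x0,y0),k,nm in((cv2.imread("pics/top0.png"),T,(330,210),4,"o_t"),(cv2.imread("pics/side0.png"),S,(270,300),4,"o_s")):
    im=cv2.resize(im[y0:y0+150,x0:x0+190],None,fx=k,fy=k,interpolation=cv2.INTER_CUBIC)
    d=lambda X:tuple(int(v) for v in ((proj(C,X)[0]-(x0,y0)+.5)*k-.5))
    cv2.drawMarker(im,d(lens),(0,0,255),0,12);cv2.drawMarker(im,d(f),(0,255,255),0,12)
    for t in np.arange(0,6.28,.1): cv2.circle(im,d(lens+.02*(np.cos(t)*ay+np.sin(t)*np.array([0,0,1]))),1,(0,0,255),-1)
    for r in(-.028,.028):
        for z in(.142,.198):
            for a in np.arange(.0,.16,.01): cv2.circle(im,d(lens+a*ax+r*ay+[0,0,z-.17]),1,(0,255,0),-1)
    cv2.imwrite(f"pics/{nm}.png",im)
E
python3 ov.py >/dev/null
```

```text
housing [0.5475 0.1151] 3.9268482819952086 0.0026131259976260018
Rbail+y [-0.5  0.3 -0.4  0.6]
Rbail-y [ 0.5  1.2 -0.4 -0.3]
Lbail+y [ 0.6 -0.8 -0.4  0.4]
Lbail-y [ 0.1  1.5 -0.4 -0.4]
Rcap [-0.2 -0.4  0.1  0.8]
Lcap [ 0.3 -0.4  0.   0.6]
deckBR [ 1.1 -0.   0.3 -0.2]
mat centre [ 0.50219266 -0.1529516   0.006     ]
```

View pics/o_t.png

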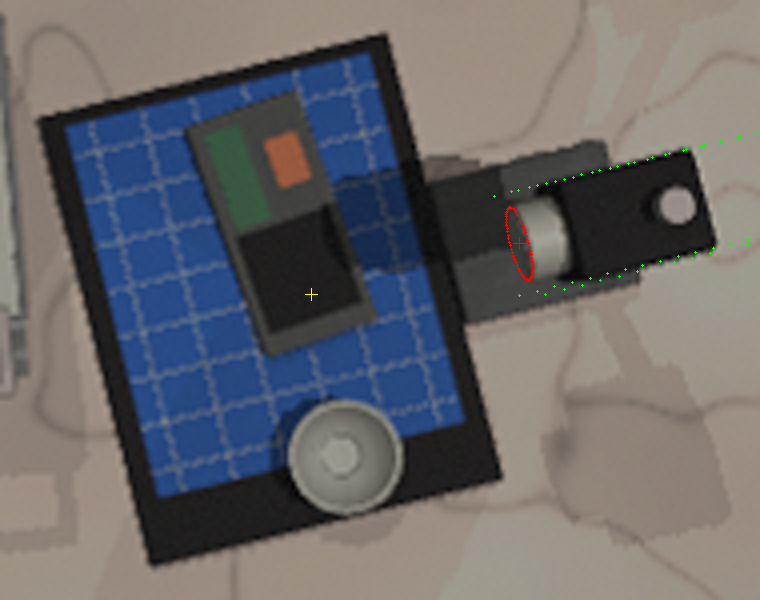

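View pics/o_s.png

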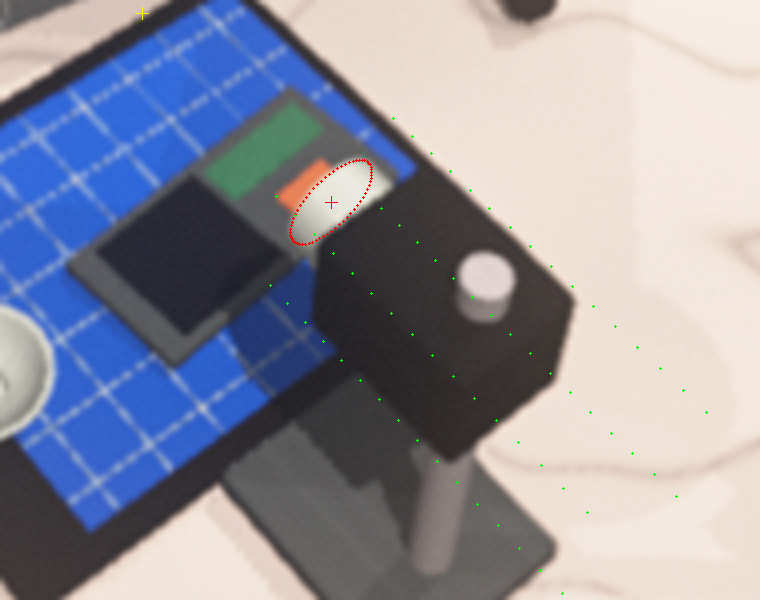

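The overlays put the inspection camera's lens and head within about 2 px. Next I'll move above the right handle and look with the wrist camera.

Run:
```python
from h import *
h=np.array([.5475,.1151]);a=np.radians(3.93);R=np.array([[np.cos(a),-np.sin(a)],[np.sin(a),np.cos(a)]])
b=h+R@[-.1014,-.056];print(b)
for y in(93.9,-86.1):print(y,robot.ik([*b,.26],[180,0,y]),robot.ik([*b,.168],[180,0,y]))
q=robot.ik([*b,.26],[180,0,93.9]); y=93.9 if q is not None and abs(q[5])<150 else -86.1
robot.set_gripper(.032)
robot.move_pose([*b,.26],[180,0,y])
o=robot.observe();print(o['time'],o['tool_pos'],o['tcp_rot'],o['q'],o['gripper_width'])
C=cal("wrist");np.savez("w1.npz",K=C[0],D=C[1],r=C[2],t=C[3])
cv2.imwrite("pics/w1.png",robot.grab_frame("wrist"))
print(proj(C,[[*b,.114]]))
```

```text
[0.45017655 0.05228196]
93.9 [ -9.99208121 -20.45840018 -23.39246766  87.06593251   0.
  76.10791879] [ -9.99208121 -19.53907416 -32.23400104  77.30507312   0.
  76.10791879]
-86.1 [  -9.99208121  -20.45840018  -23.39246766   87.06593251    0.
 -103.89208121] [  -9.99208121  -19.53907416  -32.23400104   77.30507312    0.
 -103.89208121]
2.7667 [0.45023856 0.0528693  0.26013009] [ 1.79988819e+02 -7.21627552e-03  9.39706022e+01] [-9.91950154e+00 -2.04460297e+01 -2.33692370e+01  8.70676709e+01
  9.68939530e-03  7.61098978e+01] 0.032124324546083806
[[319.73260486 243.98782772]]
```

View pics/w1.png

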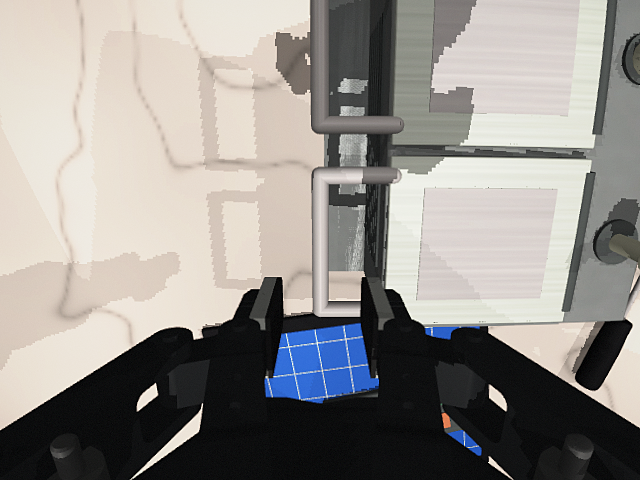

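The bar's middle appears at about (320,242), against a prediction of (319.7,244). It runs straight between the fingers. Now I'll grip it and lift the flap along its arc.

Run:
```python
from h import *
a=np.radians(3.95);ux=np.array([np.cos(a),np.sin(a)])
b=np.array([.4502,.0525]);hinge=b+.160*ux
g=robot.line_to([*b,.168],vel=.12,guard=15);print('guard',g)
robot.set_gripper(.0);o=robot.observe();print(o['time'],o['gripper_width'],o['tool_pos'],o['ft_force'])
for q in np.linspace(0,1.86,9)[1:]:
    p=hinge-ux*(.160*np.cos(q)-.004*np.sin(q));z=.110+.160*np.sin(q)+.004*np.cos(q)
    robot.line_to([*p,z+.054],vel=.14);o=robot.observe()
    print(round(q,2),o['time'].__round__(2),o['ft_force'].round(1),round(o['gripper_width'],4))
    if np.linalg.norm(o['ft_force'])>60: break
cv2.imwrite("pics/s2.png",robot.grab_frame("side"))
```

```text
guard False
4.075 0.008076999094793267 [0.44959234 0.0523815  0.16888298] [-7.88484283 -1.5891587   7.51245806]
0.23 4.49 [-7.8 -1.7  2. ] 0.0077
0.46 4.91 [-14.7  -3.9   6.2] 0.0079
0.7 5.33 [-20.6  -2.3  15.6] 0.0076
0.93 5.74 [-15.5   0.3  19.2] 0.0079
1.16 6.16 [-7.7 -0.4 16.7] 0.0079
1.4 6.58 [-1.1 -0.7  9.7] 0.0077
1.63 6.99 [1.4 1.2 6.9] 0.0075
1.86 7.41 [1.2 1.9 5.4] 0.0079
```

View pics/s2.png

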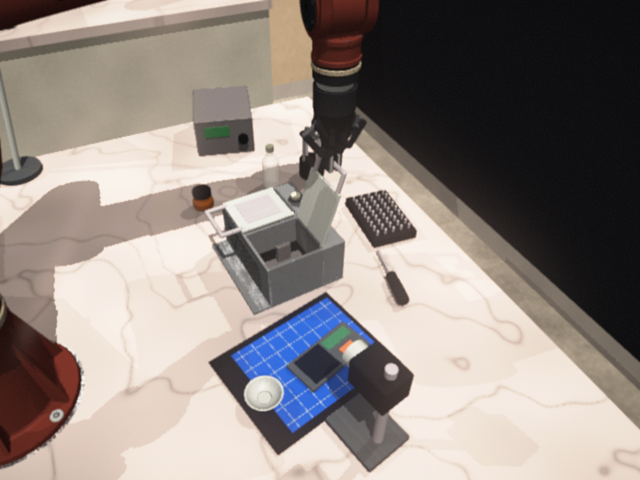

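The flap is standing open and leaning back, at about (320,205). I'll release it and look down into the bay.

Run:
```python
from h import *
a=np.radians(3.95);ux=np.array([np.cos(a),np.sin(a)]);uy=np.array([-ux[1],ux[0]])
b=np.array([.4502,.0525]);c=np.array([.5475,.1151])+ux*-.001-.056*uy;c2=b+.160*ux-.057*ux
print(c,c2)
robot.set_gripper(.035)
p=robot.observe()['tool_pos'];robot.line_to([p[0],p[1],p[2]+.06],vel=.15)
robot.move_pose([*c,.29],[180,0,-176.05])
o=robot.observe();print(o['time'],o['tool_pos'],o['tcp_rot'],o['q'].round(1),o['ft_force'])
C=cal("wrist");np.savez("w2.npz",K=C[0],D=C[1],r=C[2],t=C[3])
cv2.imwrite("pics/w2.png",robot.grab_frame("wrist"))
cv2.imwrite("pics/s3.png",robot.grab_frame("side")[140:320,180:420])
print(proj(C,[[*c,.100]]))
```

```text
[0.55035999 0.05916414] [0.55295533 0.05959525]
9.8083 [0.55038306 0.05915354 0.28977845] [ 1.79996779e+02 -1.47962415e-02 -1.76111606e+02] [ -7.4  -2.3  -4.3  88.    0.  -11.3] [-0.48956932  0.45343932 -0.37332704]
[[322.10898116 224.56841653]]
```

View pics/w2.png

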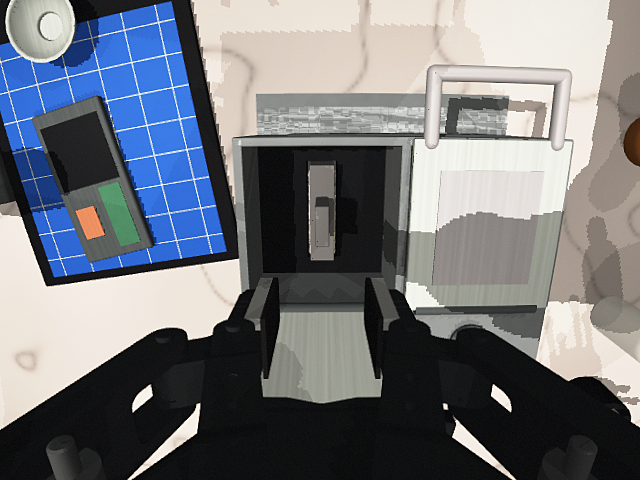

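View pics/s3.png

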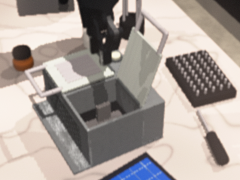

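Run:
```python
import cv2
im=cv2.imread("pics/w2.png")[120:300,225:425]
im=cv2.convertScaleAbs(im,alpha=1.6,beta=20)
cv2.imwrite("pics/w2z.png",cv2.resize(im,None,fx=3.3,fy=3.3,interpolation=cv2.INTER_CUBIC))
```

```text
(no output)
```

View pics/w2z.png

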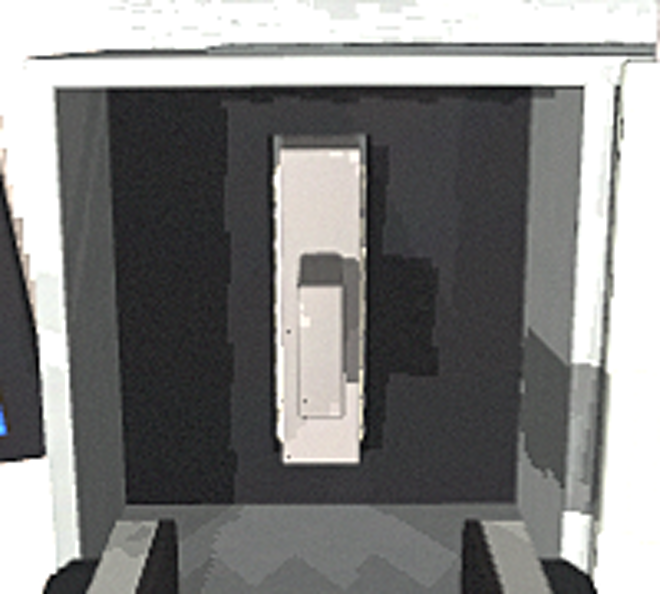

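The tab top's centre is at (322.4,226.1), against a prediction of (322.1,224.6). I'll take a second, lower view to measure the height.

Run:
```python
from h import *
w=np.load("w2.npz");C=(w['K'],w['D'],w['r'],w['t'])
print(onplane(C,[322.4,226.1],.1),onplane(C,[322,212.4],.06))
p=robot.observe()['tool_pos'];robot.line_to([p[0],p[1]+.02,.25],vel=.15)
C=cal("wrist");np.savez("w3.npz",K=C[0],D=C[1],r=C[2],t=C[3])
im=robot.grab_frame("wrist");cv2.imwrite("pics/w3.png",im)
im=cv2.convertScaleAbs(im[100:300,200:420],alpha=1.6,beta=20)
cv2.imwrite("pics/w3z.png",cv2.resize(im,None,fx=3,fy=3,interpolation=cv2.INTER_CUBIC))
```

```text
[[0.55146915 0.05944829 0.1       ]] [[0.55041031 0.0591573  0.06      ]]
```

View pics/w3z.png

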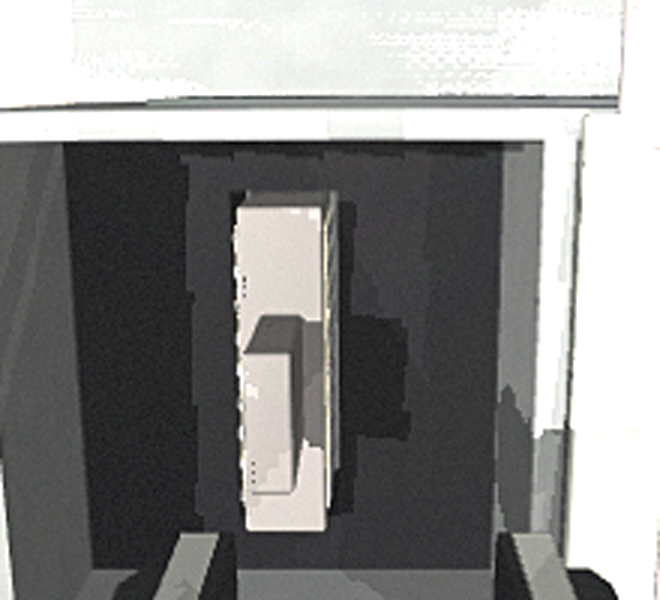

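Run:
```python
from h import *
L=lambda n:(lambda w:(w['K'],w['D'],w['r'],w['t']))(np.load(n))
A=L("w2.npz");B=L("w3.npz")
print(tri(A,[322.4,226.1],B,[289.8,240.5]),onplane(B,[289.8,240.5],.1))
g=np.array([.5508,.0594])
robot.line_to([*g,.20],vel=.15)
print(robot.line_to([*g,.138],vel=.1,guard=12))
robot.set_gripper(0.);o=robot.observe();print(o['time'],o['tool_pos'],o['gripper_width'],o['ft_force'])
robot.line_to([*g,.175],vel=.1);o=robot.observe();print(o['ft_force'],o['gripper_width'])
robot.line_to([*g,.290],vel=.15);robot.pause(.3);o=robot.observe();print(o['time'],o['tool_pos'],o['tcp_rot'],o['gripper_width'],o['ft_force'])
cv2.imwrite("pics/s4.png",robot.grab_frame("side"));cv2.imwrite("pics/w4.png",robot.grab_frame("wrist"))
```

```text
[[0.55142768 0.0594532  0.10023262]] [[0.55151848 0.05944707 0.1       ]]
False
12.025 [0.55139842 0.05933722 0.13895898] 0.009293188836794907 [0.24704627 0.40569292 5.50428282]
[-0.08209059  0.71872253 -1.47278749] 0.009439375413996006
13.7583 [0.55060604 0.05944091 0.28942027] [ 1.79990341e+02 -4.83284304e-02 -1.76048000e+02] 0.009552242782588437 [-0.6271872  -0.08553269 -1.44390356]
```

View pics/s4.png

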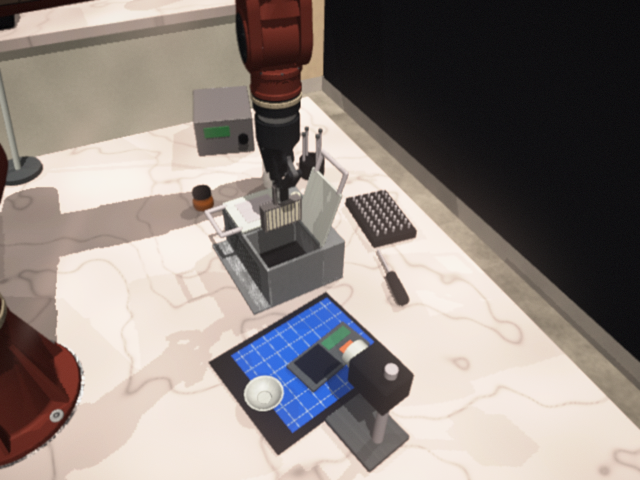

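View pics/w4.png

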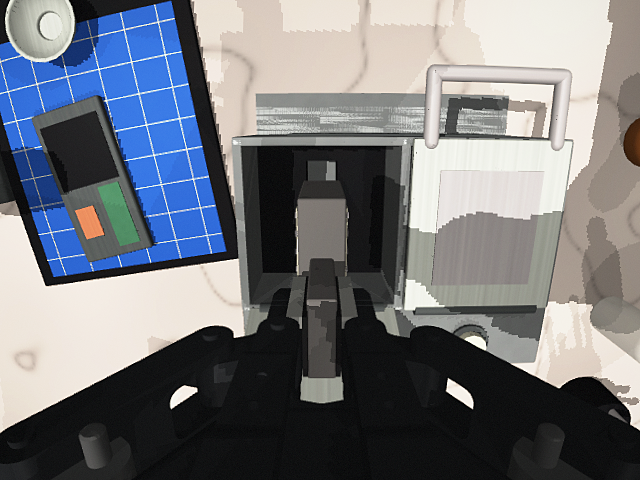

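The plate is gripped by its tab and clear of the bay; in the side view its pleated face is at (280,215). I'll carry it to the focus point next.

Run:
```python
from h import *
robot.line_to([.502,-.153,.290],vel=.12,rotation=[180,0,-167.5])
robot.line_to([.502,-.153,.2765],vel=.05)
robot.pause(.5);o=robot.observe();print(o['time'],o['tool_pos'],o['tcp_rot'],o['gripper_width'],o['ft_force'])
C=cal("wrist");np.savez("w5.npz",K=C[0],D=C[1],r=C[2],t=C[3])
for n in("side","top","wrist"):
    im=robot.grab_frame(n);cv2.imwrite(f"pics/{n}5.png",im)
    if n=="side":cv2.imwrite("pics/side5z.png",cv2.resize(im[240:440,220:420],None,fx=3,fy=3,interpolation=cv2.INTER_CUBIC))
    if n=="top":cv2.imwrite("pics/top5z.png",cv2.resize(im[200:350,330:520],None,fx=4,fy=4,interpolation=cv2.INTER_CUBIC))
```

```text
16.7417 [ 0.50203792 -0.15302963  0.27661414] [-1.79992421e+02  7.14810867e-03 -1.67499615e+02] 0.009059658262374861 [-0.08927193  0.89537466 -1.11031563]
```

View pics/side5z.png

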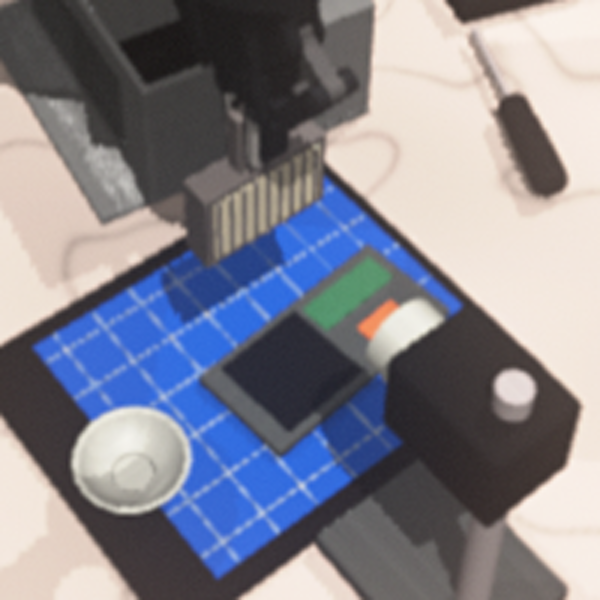

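View pics/top5z.png

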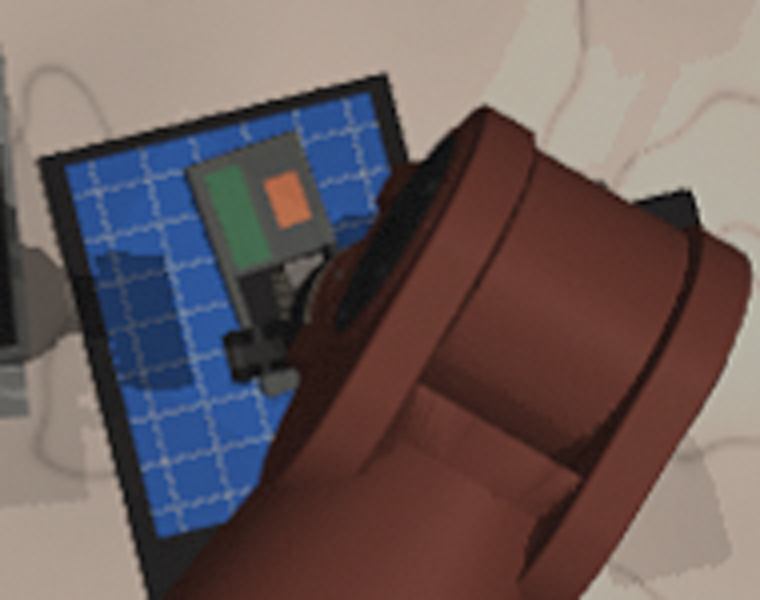

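View pics/wrist5.png

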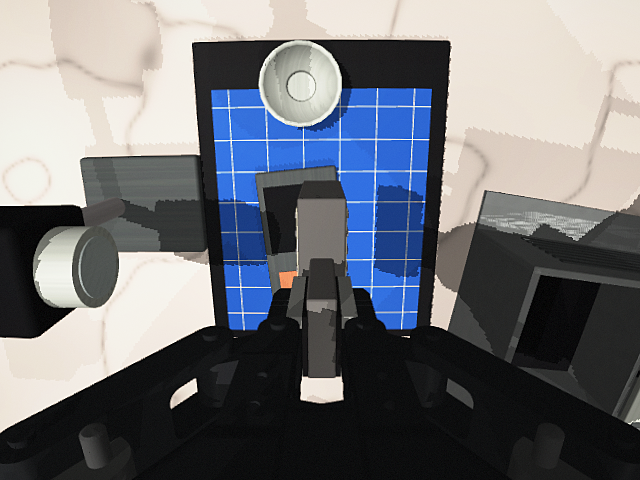

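The wrist view shows the mat edges symmetric about the plate and the lens front at about (95,267). I'll check this by overlaying the model.

```bash
cat > ov5.py <<'E'
from h import *
L=lambda n:(lambda w:(w['K'],w['D'],w['r'],w['t']))(np.load(n))
W=L("w5.npz");S=cal("side")
yaw=np.radians(-77.5);f=np.array([.502,-.153,.17]);ax=np.array([np.cos(yaw),np.sin(yaw),0]);ay=np.array([-ax[1],ax[0],0]);az=np.array([0,0,1.])
lens=f+.115*ax
def draw(im,C,x0,y0,w,h,k,nm):
    im=cv2.resize(im[y0:y0+h,x0:x0+w],None,fx=k,fy=k,interpolation=cv2.INTER_CUBIC)
    d=lambda X:tuple(int(round(v)) for v in ((proj(C,X)[0]-(x0,y0)+.5)*k-.5))
    for t in np.arange(0,6.28,.1): cv2.circle(im,d(lens+.02*(np.cos(t)*ay+np.sin(t)*az)),0,(0,0,255),-1)
    cv2.drawMarker(im,d(lens),(0,0,255),0,8)
    ln=lambda A,B,c:[cv2.circle(im,d(A+(B-A)*t),0,c,-1) for t in np.linspace(0,1,60)]
    for r in(-1,1):
        for z in (-1,1):
            ln(f+r*.01*ax+z*.027*az-.04*ay,f+r*.01*ax+z*.027*az+.04*ay,(0,255,0))
        for s in(-1,1): ln(f+r*.01*ax-.027*az+s*.04*ay,f+r*.01*ax+.027*az+s*.04*ay,(0,255,0))
    m=f*[1,1,0]+[0,0,.006]
    for s in(-1,1):
        ln(m+s*.11*ax-.14*ay,m+s*.11*ax+.14*ay,(0,255,255));ln(m+s*.14*ay-.11*ax,m+s*.14*ay+.11*ax,(0,255,255))
    cv2.imwrite(nm,im)
draw(cv2.imread("pics/side5.png"),S,220,240,200,200,3,"pics/ovs5.png")
draw(cv2.imread("pics/wrist5.png"),W,0,20,480,340,1.66,"pics/ovw5.png")
draw(cv2.imread("pics/wrist5.png"),W,20,190,120,120,5,"pics/ovw5b.png")
E
python3 ov5.py
```

```text
(no output)
```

View pics/ovs5.png

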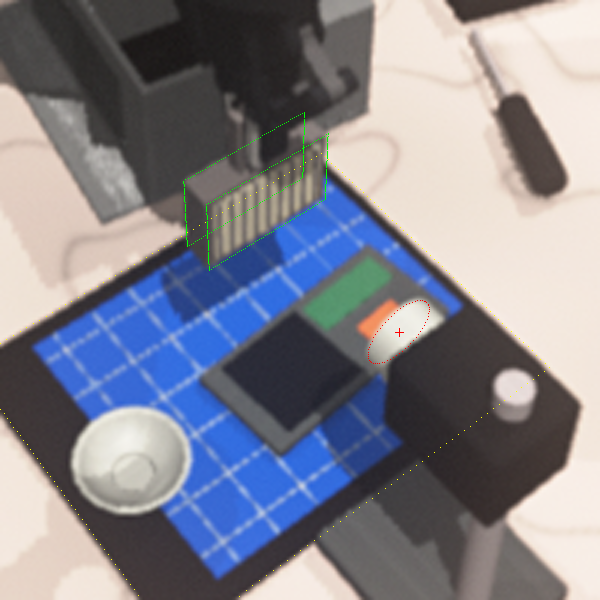

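View pics/ovw5.png

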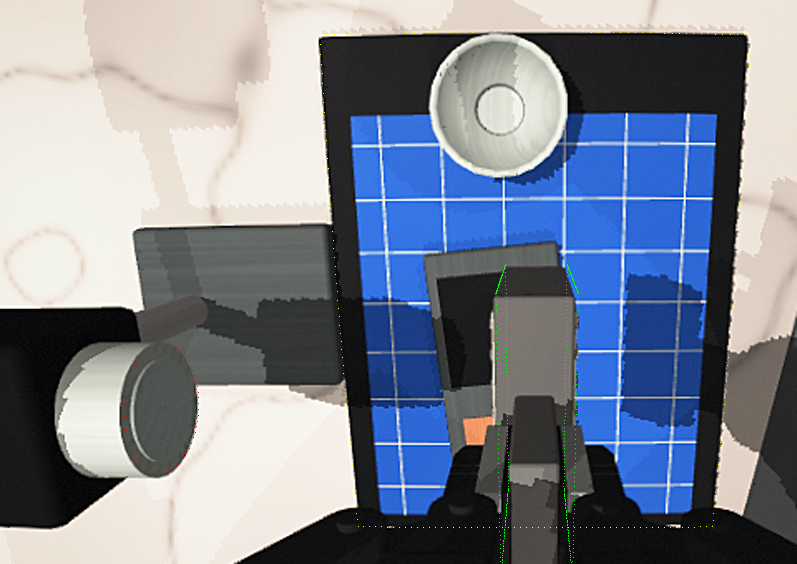

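View pics/ovw5b.png

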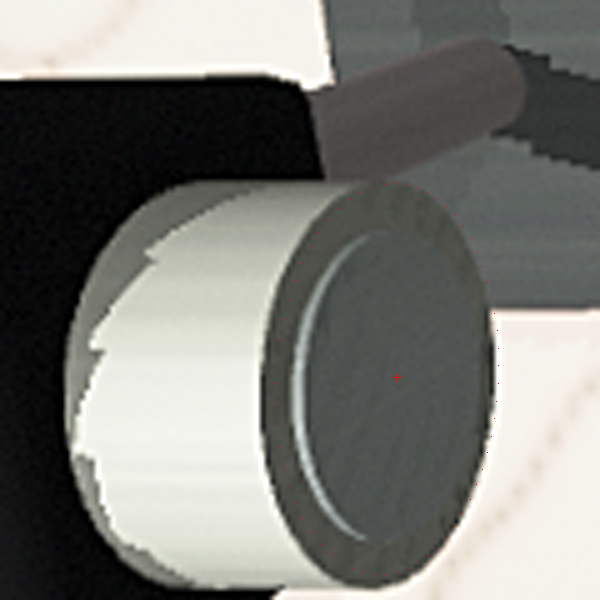

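Run:
```python
from ov5 import *
im=cv2.imread("pics/wrist5.png")
cv2.imwrite("pics/pl5.png",cv2.resize(cv2.convertScaleAbs(im[165:285,260:380],alpha=1.8,beta=10),None,fx=5,fy=5,interpolation=cv2.INTER_CUBIC))
p=(np.array([378.5,385])+.5)/5-.5+[20,190]
X=onplane(W,p,.17)[0];print(p,X,'lens err along ax,ay (mm)',1e3*(X-lens)@ax,1e3*(X-lens)@ay)
for s in(-1,1):
  for r in(-1,1): print('pred body top end',s,r,proj(W,f+[0,0,.027]+s*.04*ay+r*.01*ax).round(1), 'bot',proj(W,f-[0,0,.027]+s*.04*ay+r*.01*ax).round(1))
```

```text
[ 95.3 266.6] [ 0.5281892  -0.26722568  0.17      ] lens err along ax,ay (mm) 2.1864587163191067 0.8454511254910627
pred body top end -1 -1 [[348.  196.6]] bot [[341.2 178.9]]
pred body top end -1 1 [[298.2 196.6]] bot [[304.2 178.9]]
pred body top end 1 -1 [[344.4 367.7]] bot [[339.2 312.8]]
pred body top end 1 1 [[301.2 367.7]] bot [[305.8 312.8]]
```

View pics/pl5.png

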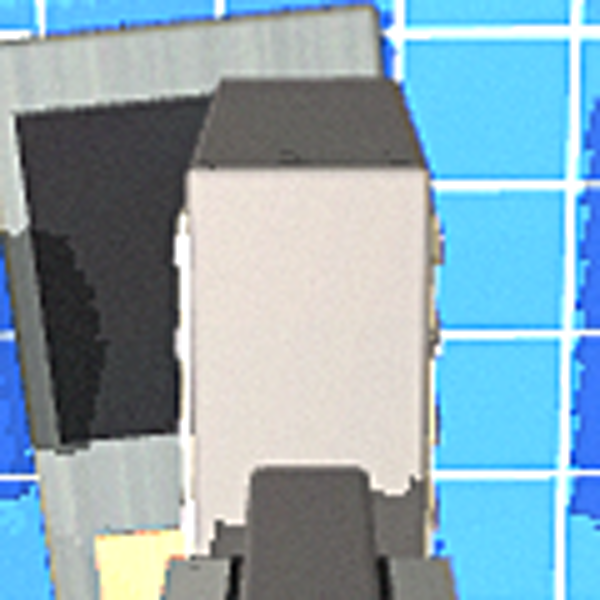

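Run:
```python
from ov5 import *
draw(cv2.imread("pics/side5.png"),S,272,270,65,65,9,"pics/ovs5c.png")
```

```text
(no output)
```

View pics/ovs5c.png

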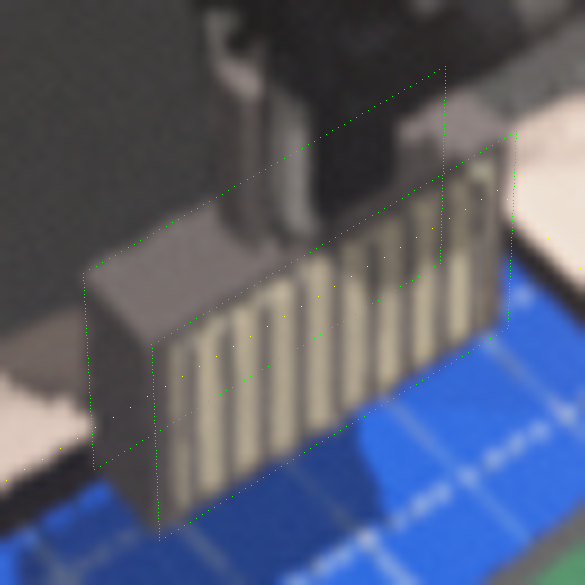

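The plate matches the ideal box to within about 1 px. The wrist view puts the lens about 1.7 mm farther from the plate than nominal, and the mat centre says 0. I'll split the difference with a 1 mm shift, do a last check and hand in.

Run:
```python
from h import *
yaw=np.radians(-77.5);f=np.array([.502,-.153])+.001*np.array([np.cos(yaw),np.sin(yaw)])
robot.line_to([*f,.276],vel=.03);robot.pause(1.)
o=robot.observe();print(o['time'],o['tool_pos'],o['tcp_rot'],abs(o['qvel']).max(),o['gripper_width'],o['ft_force'])
cv2.imwrite("pics/side6.png",robot.grab_frame("side"))
```

```text
18.1417 [ 0.50220895 -0.15396719  0.27601225] [ 1.79999722e+02 -1.45023659e-03 -1.67498059e+02] 0.13402431600972697 0.009116539372113975 [-0.05091336 -0.01807557 -1.79558352]
```

View pics/side6.png

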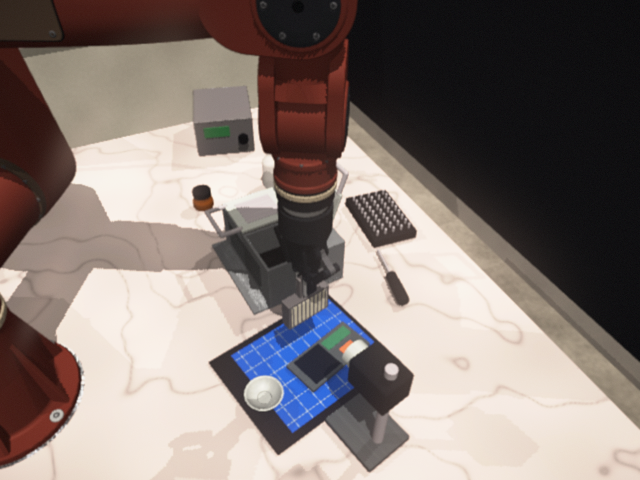

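The plate is held at about (306,307) with its pleated face towards the lens. The right flap is still up (its handle shows at (342,180)), the left is shut and the bystanders have not moved.

```bash
python3 -c "
from plant import robot
robot.job_done()"
```

```text
the job is handed in; nothing more can be done
```

I opened the right bay, which had the raised indicator behind it, and left the flap fully open. I drew the filter plate straight up by its tab and handed the job in at about 18 s, with the plate held still at the camera's focus.

- **Position:** the wrist and side views put the plate within about 1 mm of the focus sideways and in height, with its pleated face square to the lens.
- **Disagreement:** the distance to the lens was the one mismatch. The wrist view put the plate about 1.7 mm too far from the lens, while the mat's centre suggested it was right. I split the difference with a 1 mm move towards the lens, so it may be about 1 mm off.
- **Forces:** the highest wrist force I read was about 26 N, while lifting the flap.
- **Surroundings:** in the last side view the left bay was still shut, and the phone, dish, screwdriver and jar had not moved. The bottle was mostly hidden behind the arm in that view, but nothing went near it.

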